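# Put the yellow jar away in the blocked reagent drawer

### The job

The yellow jar belongs in the empty jar compartment at the front of the little bench cabinet's drawer, but a grey-capped vial has been left standing in the drawer's way. First stand the vial upright on the worktop, clear of where the drawer will travel; then pull the drawer open, set the jar upright in its compartment without dropping it, and push the drawer fully shut. Leave the other things on the bench and in the drawer in their places and do not knock anything over.

Things in the scene. Friction and masses are not known exactly. Their poses are not given: they have to be found in the camera images.
- cabinet: white bench-top reagent cabinet, 182 wide (y) x 150 deep (x) x 98 high, fixed, with one grey-fronted drawer facing its -x side. Origin: centre of its underside on the worktop; x points from the drawer front to the back of the cabinet, y along the front, z up. The shell runs x = -75..75, y = -91..91; the roof's flat upper face is at z = 93 with a 5 mm rim at both sides and the back.
- drawer (a joint): the cabinet's drawer: 0 m = fully shut, grows to 0.115 m = fully open as it slides along the cabinet's -x. Light friction, stays where it is left. The front panel is 178 wide, 10 thick, z = 9..85; shut, its outer face is at cabinet x = -85.
- drawer_handle (a point): middle of the drawer's steel bar handle: bar 10 in diameter, 104 long along the cabinet's y, its axis 40 in front of the drawer front (35 clear behind it) and 60 above the worktop. Moves with the drawer.
- jar_cell (a point): centre of the floor of the empty jar compartment, 11 above the worktop, right behind the drawer front in the middle of the drawer; moves with the drawer. The compartment is 62 x 62 inside; dividers left, right and behind are 3 thick and rise 32 above its floor; in front is the drawer front, rising 74 above the floor. Axes as the cabinet. With the drawer shut there is 77 of height above the floor.
- yellow_jar: glass jar with pale yellow contents and a blue lid (fixed on), 54 in diameter, 66 high (lid from 54 up), 0.2 kg. Origin: centre of its underside, z up.
- grey_cap_vial: white glass vial with a green band and a grey cap, 44 in diameter, 98 high (body straight to about 60, then a shoulder), 0.15 kg; too tall for the drawer. Origin: centre of its underside, z up. It starts in front of the drawer.
- amber_bottle: small amber bottle with a tan cap, 34 in diameter, 68 high, loose in its own compartment at the back right of the drawer (as seen from the robot). Origin: centre of its underside.
- swab_cup: clear cup with swabs, 47 in diameter, 54 high, loose in the compartment behind the jar compartment. Origin: centre of its underside.
- violet_bottle: violet bottle with violet cap, 39 in diameter, 75 high, a bystander. Origin: centre of its underside.
- kidney_dish: steel kidney dish, 109 (x) x 215 (y) x 38 high, with forceps in it, a bystander that stands firm. Origin: centre of its underside.
- red_carton: red and white upright carton 36 x 38 x 82 high, a bystander. Origin: centre of its underside.
- purple_carton: purple and red upright carton 36 (x) x 67 (y) x 88 high, a bystander. Origin: centre of its underside.
- blue_jar: low jar with a blue lid, 72 in diameter, 60 high, a bystander. Origin: centre of its underside.
- blue_print_carton: flat white and blue carton 54 (x) x 89 (y) x 22 high, lying loose on the rear of the cabinet's roof, a bystander. Origin: centre of its underside.
There are look-alikes about, which are no part of the job. Leave any turquoise look-alike of the grey_cap_vial alone. Leave any turquoise look-alike of the yellow_jar alone.

How it is judged (in metres and radians):
On the way, in this order (a step that is already met when the one before it is completed fails the run):
1. the vial stands upright on the worktop, let go and out of the drawer's way, with the drawer still shut (height (world z) of grey_cap_vial below 0.008 m and angle between grey_cap_vial's own z axis and vertical below 0.1 rad and contact force between the fingers and grey_cap_vial below 0.1 N and linear speed of grey_cap_vial below 0.03 m/s and value of joint drawer below 0.01 m and (y of grey_cap_vial in the frame of cabinet above 0.113 m or y of grey_cap_vial in the frame of cabinet below -0.113 m or x of grey_cap_vial in the frame of cabinet below -0.267 m)), for 0.2 s.
2. the drawer is open (value of joint drawer above 0.07 m), for 0.1 s.
3. the jar stands upright on the floor of the jar compartment, let go, the drawer still open (horizontal distance between yellow_jar and jar_cell below 0.01 m and z of yellow_jar in the frame of jar_cell below 0.005 m and angle between yellow_jar's own z axis and vertical below 0.1 rad and contact force between the fingers and yellow_jar below 0.1 N and value of joint drawer above 0.05 m), for 0.2 s.
At the end, for the whole second after the job is handed in: The drawer is shut (within 5 mm), the jar upright on its compartment's floor (within 10 mm of its centre), the vial upright and still on the worktop, 113 mm or more to a side of the cabinet's middle line or 267 mm in front of its centre; amber bottle and swab cup still stand in their places (value of joint drawer below 0.005 m and horizontal distance between yellow_jar and jar_cell below 0.01 m and z of yellow_jar in the frame of jar_cell below 0.005 m and angle between each of yellow_jar, grey_cap_vial's own z axis and vertical below 0.1 rad and linear speed of each of yellow_jar, grey_cap_vial below 0.03 m/s and height (world z) of grey_cap_vial below 0.008 m and (y of grey_cap_vial in the frame of cabinet above 0.113 m or y of grey_cap_vial in the frame of cabinet below -0.113 m or x of grey_cap_vial in the frame of cabinet below -0.267 m) and angle between each of amber_bottle, swab_cup's own z axis and vertical below 0.2 rad and distance of each of amber_bottle, swab_cup from where it was at the start of the episode below 0.03 m); the robot touches nothing.
It fails at once if the vial or the jar is knocked over (angle between any of grey_cap_vial, yellow_jar's own z axis and vertical above 0.7 rad).
It fails at once if the jar is dropped (falls free more than about 3 cm) (contact force between the fingers and yellow_jar below 0.05 N and linear speed of yellow_jar above 0.8 m/s).
It fails at once if a bystander is shifted by more than 3 cm or knocked over (distance of any of violet_bottle, red_carton, purple_carton, blue_jar, blue_print_carton from where it was at the start of the episode above 0.03 m or angle between any of violet_bottle, red_carton, purple_carton's own z axis and vertical above 0.5 rad).
It fails at once if a thing in the drawer falls over (angle between any of amber_bottle, swab_cup's own z axis and vertical above 0.6 rad).
It also fails if it takes over 72 s, if anything falls off the work surface, if the arm or the gripper's body presses on something with over 40 N, if the wrist force passes 120 N, or if a joint passes its speed limit or range.

### The arm

A 7-joint arm with a two-finger parallel gripper is mounted at the origin on a cart in front of the work surface, level with it; the furniture and walls round the work are solid. World frame = base frame: x ahead of the robot, y to its left, z up, the work surface at z = 0. Lengths are in mm, angles in rad, forces in N, time in s.
With the tool pointing down it reaches from about 425 to 875 mm from the base axis. Payload 4.7 kg.
Tool frame: the origin (TCP) lies between the finger pads; the fingertips stand 11 mm ahead of it and the grasp point (between the pads) lies 8 mm behind it; z points along the fingers, y is the line along which they close (so a half turn about z gives the same grasp; the last joint's range is limited). The gripper opens to 85 mm and grips with 20 to 120 N. Pads are 22 mm wide; open, the fingers measure 114 mm over their backs; the gripper's body (76 mm by 85 mm) begins 54 mm behind the grasp point. The pads swing forward as they close: fully open they stand 13 mm farther back than shut.
Start: joints at [-1.29, 0.321, -0.07, 1.45, 0.023, 1.371, -0.057], TCP at [171.396, 627.014, 242.349] pointing down, gripper open.
Joint ranges: [-2.86, 2.86], [-0.3, 2.09], [-1.38, 1.24], [0.06, 2.45], [-1.56, 4.7], [0.09, 2.05], [-2.69, 2.69]. Speed limits (rad/s): [2.57, 2.57, 3.14, 3.14, 3.14, 3.14, 3.14].

### API

Orientations are given as [roll, pitch, yaw] about the fixed x, y, z axes, in that order (R = Rz(yaw) Ry(pitch) Rx(roll)).
In Python, from rig import monitor, cams, ctrl gives the robot as it stands.
- The arm moves only by the tool send_rows, never from a script. Its argument "plan" is a list that holds one entry, the list of rows, each a list of 7 numbers: the shift along the tool's x, y, z each as a share of 25 cm, from -1 to 1, then the turn, a rotation vector about the tool's x, y, z each as a share of 120 degrees, from -1 to 1, then the closure, from -1 (fully open) to 1 (shut). In form: [[[x, y, z, ax, ay, az, fingers], ...]]. A call has 1 to 8 rows; each row shifts and turns the commanded pose from where the row before left it, along the tool's axes as they then stand; what a row does not reach is not made up. A row lasts 1/8 s, in which the tool goes at most 62.5 mm and 10.7 degrees, less where a joint would pass 70% of its speed; a pose out of reach is approached as far as the arm can. A call with a number of a shift or a turn outside -1 to 1 is refused whole. A call with a gripper value outside its range is refused whole. The fingers move at their own pace and stop on an object; "force" is the grip in N (left out, the last holds). Time passes only in rows, so rows that do not move let the fingers close. It gives the time, the measured TCP pose, the force, the opening and the grip force at its end, in the units of the state.
- monitor.observe(): the state, without advancing time (a new reading comes with each control period).
- cams.camera(name): name is "side" or "top" or "wrist"; returns a dict with "frame" (480x640x3 uint8, red, green, blue), "depth" (480x640 float32, mm along the optical axis (not along the pixel's ray), 0 where there is no reading), "fx", "fy", "cx", "cy" (pixels), "dist_coeffs" ([k1, k2, p1, p2, k3] as OpenCV has them; the pictures are not rectified), "cam_to_world" (4x4, takes a point from camera to world coordinates). Camera axes: x right, y down, z forward; pixel columns grow to the right and rows downward; lengths in mm; the calibration is good to about 2 mm. A picture is of the moment at which its call begins.
- ctrl.finish_job(): hands the job in; it is judged then, once.
The state is a dict: "t": time; "joints": joint angles; "qd": joint speeds; "joint_torque": joint torques, N m; "tcp_pos": TCP position; "ee_rot": TCP orientation; "ft_force": force on the tool from outside, world axes, zero at the start; "moment": the same for the moment, N m; "gripper_width": finger opening in mm; "finger_force": force on a finger pad.
Only numpy, scipy, OpenCV 4.12 (cv2) and the standard library are available. Lean on these libraries where they do the work, as an engineer would, in place of code of your own. Each camera call takes 0.05 s, during which the arm holds its last target. There are 200 camera calls.

## Working session

There is one attempt and no reset: what is moved stays moved. The work goes in short steps, Python scripts to look and compute and a tool call to move; the robot and the scene stay as the last step left them, time stands still between calls to the robot, and variables do not carry over. Pictures are saved under pics/ and viewed, at most 10 in all, crops included, and the job is handed in when it is done.

Besides the shell and the picture viewer there is one more tool, called after "Emit:" as a command line: name --argument value ..., lists and objects as JSON in quotes. send_rows: Moves the arm, as the interface text tells. Shift numbers are shares of 25 cm and turn numbers shares of 120 degrees, none past 1 either way. Its arguments: {"type":"object","properties":{"plan":{"type":"array"},"force":{"type":"number"}},"required":["plan"]}

```bash
mkdir -p pics; ls; cat > h.py <<'E'
import numpy as np, cv2, pickle
from rig import monitor, cams, ctrl
def grab(n):
    c=cams.camera(n); pickle.dump(c,open(f'pics/{n}.pkl','wb')); return c
def load(n): return pickle.load(open(f'pics/{n}.pkl','rb'))
def save(c,f,box=None,s=1):
    im=c['frame'][:,:,::-1]
    if box: im=im[box[1]:box[3],box[0]:box[2]]
    cv2.imwrite('pics/'+f,cv2.resize(im,None,fx=s,fy=s))
def cloud(c):
    K=np.array([[c['fx'],0,c['cx']],[0,c['fy'],c['cy']],[0,0,1.]])
    v,u=np.mgrid[:480,:640]
    p=cv2.undistortPoints(np.stack([u,v],-1).reshape(-1,1,2).astype(np.float64),K,np.array(c['dist_coeffs'],float)).reshape(480,640,2)
    d=c['depth'][...,None]; P=np.concatenate([p*d,d],-1); T=np.array(c['cam_to_world'])
    W=P@T[:3,:3].T+T[:3,3]; W[c['depth']==0]=np.nan
    return W
E
python3 - <<'E'
from h import *
print(monitor.observe())
for n in('top','side'):
    c=grab(n); save(c,n+'1.png'); print(n,np.round(c['cam_to_world'],2).tolist())
E
```

```text
pics
{'t': 0.0, 'joints': array([-1.28989914,  0.32181479, -0.07010509,  1.45167756,  0.02261573,
        1.37079653, -0.05687404]), 'qd': array([ 3.66604191e-04,  4.51573203e-04, -8.24525826e-05,  1.26433802e-03,
        1.66902712e-04, -8.36236560e-05,  2.04264791e-03]), 'joint_torque': array([-7.49361243e-04, -4.93565011e+01, -3.82909533e-01, -3.14341879e+01,
        1.27890817e-02,  1.08839048e-02,  2.34405741e-05]), 'tcp_pos': array([171.27112904, 626.49269813, 241.22768898]), 'ee_rot': array([-3.13968693e+00,  1.07632357e-04,  2.87487461e+00]), 'ft_force': array([ 0.49329224,  0.0112103 , -0.12511098]), 'moment': array([-0.00429206, -0.04276305,  0.0064398 ]), 'finger_force': 0.0, 'gripper_width': 85.32497616568202}
top [[-0.02, -0.98, 0.2, 270.12], [-1.0, 0.02, 0.01, -54.11], [-0.01, -0.2, -0.98, 1529.99], [0.0, 0.0, 0.0, 1.0]]
side [[0.69, -0.51, 0.51, -117.28], [-0.72, -0.49, 0.49, -701.4], [-0.0, -0.7, -0.71, 1025.12], [0.0, 0.0, 0.0, 1.0]]
```

View pics/top1.png

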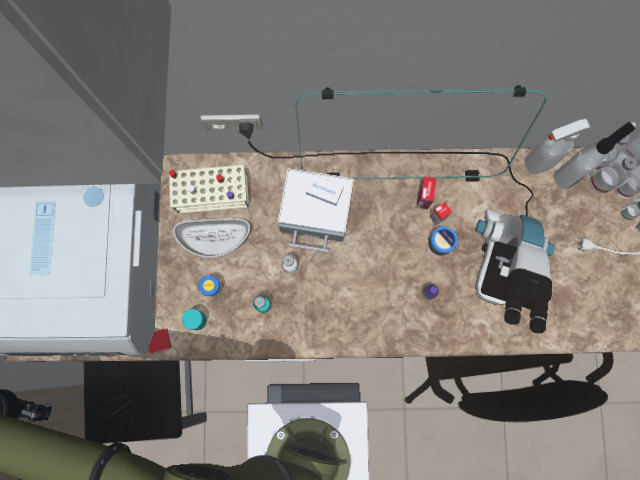

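View pics/side1.png

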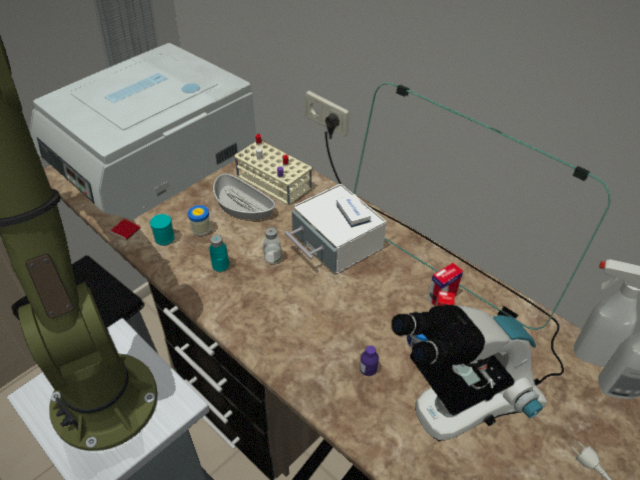

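Top view: the yellow jar (yellow label, blue rim) is at (209,285) and its turquoise look-alike at (194,319). The white, grey-capped vial is at (290,263) in front of the handle (310,246), with its turquoise look-alike at (262,304). The white vial and the yellow jar fit the descriptions. Next I'll confirm in a crop and measure.

```bash
python3 - <<'E'
from h import *
c=load('top'); W=cloud(c); save(c,'crop1.png',(160,160,370,350),3.5)
z=W[...,2]
def rep(name,box,zl,zh):
    u0,v0,u1,v1=box; P=W[v0:v1,u0:u1].reshape(-1,3); P=P[(P[:,2]>zl)&(P[:,2]<zh)]
    if len(P)<3: print(name,len(P));return
    r=cv2.minAreaRect(P[:,:2].astype(np.float32)); cc,rad=cv2.minEnclosingCircle(P[:,:2].astype(np.float32))
    print(name,len(P),'z',np.round(np.percentile(P[:,2],[5,50,95]),1),'rect',np.round(r[0],1),np.round(r[1],1),round(r[2],1),'circ',np.round(cc,1),round(rad,1),'med',np.round(np.median(P,0),1))
rep('jar',(190,268,228,302),55,75)
rep('turq jar',(175,302,212,337),50,90)
rep('vialcap',(275,245,302,277),85,105)
rep('vialbody',(275,245,302,277),20,105)
rep('turqvial',(248,290,278,318),80,105)
rep('roof',(270,160,362,245),88,101)
rep('bar',(285,228,335,255),50,72)
rep('dish',(168,210,255,265),20,50)
rep('violet',(415,275,445,305),30,90)
rep('table',(330,260,400,340),-20,20)
s=cloud(load('side'))
W=s
rep('S jar',(180,200,215,240),40,75); rep('S vial',(255,220,290,268),20,105); rep('S vialcap',(255,220,290,268),85,105); rep('S turqv',(205,230,235,275),20,105);rep('S roof',(285,180,390,250),90,96); rep('S bar',(280,220,325,265),50,70)
E
```

```text
jar 352 z [61.7 67.1 71.6] rect [463.1 255.6] [54.5 53.2] 62.3 circ [463.2 256.7] 28.5 med [463.  255.8  67.1]
turq jar 351 z [60.1 67.1 72.2] rect [373.8 298.8] [53.2 52.8] 86.3 circ [374.7 299.1] 27.9 med [374.  297.4  67.1]
vialcap 94 z [ 92.   98.9 103.8] rect [521.8  41.6] [26.  27.1] 89.8 circ [522.4  41.6] 14.4 med [521.5  41.5  98.9]
vialbody 271 z [ 37.   75.9 102.3] rect [537.3  37. ] [42.6 73. ] 75.5 circ [536.1  31.2] 38.7 med [518.6  37.8  75.9]
turqvial 112 z [ 81.6  98.  103.2] rect [413.5 116.7] [29.1 31.1] 44.7 circ [413.  115.6] 17.5 med [413.1 115.   98. ]
roof 2919 z [89.6 94.7 99.6] rect [688.4 -33.7] [182.  177.6] 79.7 circ [682.4 -32.6] 117.9 med [668.9 -19.9  94.7]
bar 309 z [53.6 64.4 70.3] rect [579.1 -14.1] [133.3  73.2] 89.9 circ [582.7 -10.3] 71.0 med [571.7 -10.3  64.4]
dish 560 z [21.4 36.3 43.9] rect [605.6 263.8] [215.2 121.4] 80.7 circ [639.7 259.4] 108.8 med [634.6 275.4  36.3]
violet 166 z [35.6 56.4 79.6] rect [ 440.1 -337. ] [33.4 36.6] 87.6 circ [ 439.8 -336.6] 19.5 med [ 436.9 -332.9   56.4]
table 5582 z [-3.9  1.7  7.4] rect [ 426.3 -163.4] [192.7 219.4] 88.9 circ [ 425.6 -163.3] 145.3 med [ 424.4 -162.     1.7]
S jar 387 z [43.4 64.4 69.4] rect [459.2 258.8] [60.3 55. ] 85.7 circ [456.3 257.9] 31.4 med [455.2 249.4  64.4]
S vial 510 z [24.9 65.5 98.7] rect [534.2  34.6] [39.1 76.8] 79.3 circ [535.6  41. ] 39.2 med [510.7  32.7  65.5]
S vialcap 116 z [86.  96.4 99.4] rect [518.4  41.7] [29.7 26.6] 85.9 circ [520.7  41.8] 16.3 med [516.1  39.6  96.4]
S turqv 501 z [24.8 67.2 98.5] rect [409.2 113. ] [38.1 42.4] 76.1 circ [409.4 115. ] 21.9 med [403.8 106.7  67.2]
S roof 2009 z [90.5 93.1 95.5] rect [728.6 -39.9] [186.8 259.9] 79.3 circ [719.5 -39. ] 142.4 med [662.8 -26.8  93.1]
S bar 428 z [52.6 62.5 68.4] rect [564.6   5.4] [142.5  80.6] 79.9 circ [582.4   2.2] 74.0 med [582.7  -8.4  62.5]
```

View pics/crop1.png

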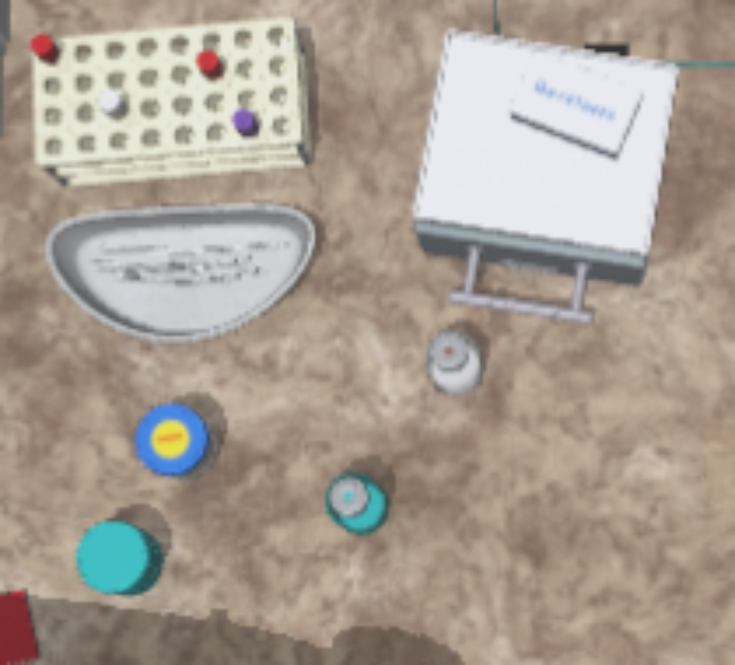

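The crop confirms it: the white vial with the grey cap and the jar with the blue rim and yellow top are the targets. I'll fit the cabinet pose and check the centrifuge's extents for the path.

```bash
cat >> h.py <<'E'
def to(xy,z,yaw_deg=None):
    "print tool-frame total shifts to reach world x,y,z after turning to yaw"
    s=monitor.observe(); p=s['tcp_pos']; y=s['ee_rot'][2]
    turn=0
    if yaw_deg is not None:
        turn=-((yaw_deg-np.degrees(y)+180)%360-180); y=np.radians(yaw_deg)
    d=np.array([*xy,z])-p
    t=np.array([[np.cos(y),np.sin(y),0],[np.sin(y),-np.cos(y),0],[0,0,-1]])@d
    print('tcp',np.round(p,1),'rot',np.round(s['ee_rot'],3),'dist',round(np.linalg.norm(d),1),'shift share',np.round(t/250,4),'turn share',round(turn/120,4))
E
python3 - <<'E'
from h import *
from scipy.optimize import minimize
W=cloud(load('top')); S=cloud(load('side'))
P=W[165:245,262:362].reshape(-1,3); P=P[(P[:,2]>76)&(P[:,2]<102)&(P[:,0]>580)&(P[:,0]<790)]
best=None
for th in np.radians(np.arange(-16,-4,.25)):
    u=P[:,:2]@[np.cos(th),np.sin(th)]; v=P[:,:2]@[-np.sin(th),np.cos(th)]
    e=np.r_[np.percentile(u,[.7,99.3]),np.percentile(v,[.7,99.3])]; a=(e[1]-e[0])*(e[3]-e[2])
    if best is None or a<best[0]: best=(a,th,e)
a,th,e=best; print('th',np.degrees(th),'ext u',e[1]-e[0],'v',e[3]-e[2])
R=np.array([[np.cos(th),-np.sin(th)],[np.sin(th),np.cos(th)]])
c=R@[e[0]+85,(e[2]+e[3])/2]; c2=R@[e[1]-75,(e[2]+e[3])/2]; print('centre from front',c,'from back',c2)
for n,Q in(('top',W),('side',S)):
    Q=Q.reshape(-1,3); l=(Q[:,:2]-c)@R
    m=(abs(Q[:,2]-61)<9)&(abs(l[:,1])<48)&(l[:,0]<-108)&(l[:,0]>-142)
    L=l[m]; k=np.polyfit(L[:,1],L[:,0],1); print(n,'bar',m.sum(),'x med',np.median(L[:,0]),'slope deg',np.degrees(np.arctan(k[0])))
    m=(abs(Q[:,2]-61)<9)&(abs(l[:,1])<75)&(l[:,0]<-118)&(l[:,0]>-142); print('bar y',np.percentile(l[m][:,1],[1,99]))
    m=(abs(Q[:,2]-70)<10)&(abs(l[:,1])<100)&(l[:,0]<-75)&(l[:,0]>-95); print('front y',np.percentile(l[m][:,1],[1,99]),'x',np.median(l[m][:,0]))
    m=(Q[:,2]>100)&(Q[:,1]>300)&(Q[:,1]<480)&(Q[:,0]>100); q=Q[m]; print('centrif',q.min(0) if len(q) else 0,q.max(0) if len(q) else 0, np.percentile(q,[1,50],0) if len(q) else 0)
print('vial cab',(np.array([521.5,41.5])-c)@R)
print('vial target',c+R@[-184,-150])
for t in([520,41],[463,256]): to(t,240,170)
E
```

```text
th -10.5 ext u 158.92902969822683 v 179.35937673363355
centre from front [685.77829062 -33.50760542] from back [684.72525382 -33.31243658]
top bar 149 x med -124.67478508339529 slope deg 0.38958327418762645
bar y [-55.28967068  53.84702903]
front y [-86.98000105  85.56450438] x -85.03422740373381
centrif [100.02963491 300.00495642 100.02732206] [865.71430221 479.96514642 980.69133135] [[103.31915658 301.48908529 104.87852616]
 [500.477213   410.96963199 280.99273618]]
side bar 173 x med -128.68115722069874 slope deg -0.3202501134942101
bar y [-53.42198798  54.10191955]
front y [-89.5630089   90.75435081] x -88.03660567341997
centrif [278.42645657 300.00488414 100.0290878 ] [866.5324802  479.98342514 489.37476133] [[285.52326864 303.89767756 102.41494636]
 [643.56650109 414.95512542 217.43352354]]
vial cab [-175.19648585   43.81425551]
vial target [ 477.52405881 -147.46450486]
tcp [171.3 626.5 241.3] rot [-3.14   0.     2.875] dist 681.5 shift share [-1.7804 -2.0643  0.0053] turn share -0.044
tcp [171.3 626.5 241.3] rot [-3.14   0.     2.875] dist 471.6 shift share [-1.4066 -1.257   0.0053] turn share -0.044
```

Emit:
send_rows --plan '[[[0,0,-0.24,0,0,-0.0465,-1],[0,0,-0.24,0,0,0,-1],[-0.148,-0.172,0,0,0,0,-1],[-0.148,-0.172,0,0,0,0,-1],[-0.148,-0.172,0,0,0,0,-1],[-0.148,-0.172,0,0,0,0,-1],[-0.148,-0.172,0,0,0,0,-1],[-0.148,-0.172,0,0,0,0,-1]]]'

```text
t: 1.1
tcp_pos: [347.4, 333.4, 362.0]
ee_rot: [-3.142, -0.0, 2.972]
ft_force: [1.7, 0.1, -0.2]
gripper_width: 85.3
finger_force: 0.0
```

Emit:
send_rows --plan '[[[-0.148,-0.172,0,0,0,0,-1],[-0.148,-0.172,0,0,0,0,-1],[-0.148,-0.172,0,0,0,0,-1],[-0.148,-0.172,0.12,0,0,0,-1],[-0.148,-0.172,0.2,0,0,0,-1],[-0.148,-0.172,0.2,0,0,0,-1],[0,0,0.24,0,0,0,-1],[0,0,0,0,0,0,-1]]]'

```text
t: 2.1
tcp_pos: [507.5, 60.6, 186.1]
ee_rot: [-3.137, -0.009, 2.971]
ft_force: [0.5, 0.5, 0.7]
gripper_width: 85.3
finger_force: 0.0
```

```bash
python3 - <<'E'
from h import *
s=monitor.observe(); print(s['t'],s['joints'].round(2),s['ft_force'])
to((521,41.5),42,169.5)
E
```

```text
2.1 [-0.67  0.07  0.52  1.88 -0.03  1.22  1.26] [0.54717753 0.48209178 0.74078004]
tcp [507.5  60.6 186.1] rot [-3.137 -0.009  2.971] dist 145.9 shift share [-0.067  -0.0653  0.5762] turn share 0.006
```

Emit:
send_rows --plan '[[[-0.067,-0.065,0,0,0,0,-1],[0,0,0.1,0,0,0,-1],[0,0,0,0,0,0,-1],[0,0,0,0,0,0,-1]]]'

```text
t: 2.6
tcp_pos: [525.8, 43.8, 167.4]
ee_rot: [3.14, 0.002, 2.974]
ft_force: [0.2, 0.2, -0.2]
gripper_width: 85.7
finger_force: 0.0
```

```bash
python3 - <<'E'
from h import *
to((521,41.5),42,169.5)
save(grab('side'),'s2.png',(150,120,430,330),2.8)
E
```

```text
tcp [525.8  43.8 167.4] rot [3.140e+00 2.000e-03 2.974e+00] dist 125.5 shift share [ 0.0174 -0.0125  0.5017] turn share 0.0073
```

View pics/s2.png

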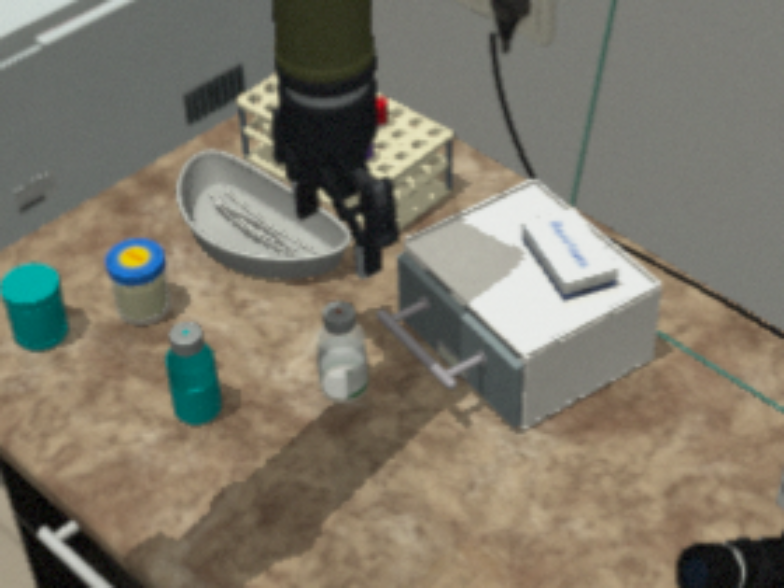

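The gripper hangs above the vial (crop (340,350)), with its fingers on either side along the cabinet's y. I'll correct the position and go down.

Emit:
send_rows --plan '[[[0.017,-0.012,0,0,0,0.007,-1],[0,0,0.15,0,0,0,-1],[0,0,0.15,0,0,0,-1],[0,0,0.15,0,0,0,-1],[0,0,0.05,0,0,0,-1],[0,0,0,0,0,0,-1]]]'

```text
t: 3.4
tcp_pos: [520.1, 40.6, 40.6]
ee_rot: [-3.141, -0.001, 2.957]
ft_force: [0.8, -0.4, 0.3]
gripper_width: 85.7
finger_force: 0.0
```

```bash
python3 - <<'E'
from h import *
to((521,41.5),42,169.5); print(monitor.observe()['ft_force'])
E
```

```text
tcp [520.1  40.6  40.6] rot [-3.141e+00 -1.000e-03  2.957e+00] dist 1.9 shift share [-0.0029  0.0043 -0.0055] turn share -0.0005
[ 0.76292804 -0.36373147  0.25596684]
```

Close on the vial, lift a little.

Emit:
send_rows --plan '[[[0,0,-0.006,0,0,0,0.2],[0,0,0,0,0,0,0.4],[0,0,0,0,0,0,0.6],[0,0,0,0,0,0,0.6],[0,0,0,0,0,0,0.6],[0,0,0,0,0,0,0.6]]]' --force 35

```text
t: 4.15
tcp_pos: [521.3, 41.0, 43.4]
ee_rot: [3.14, 0.002, 2.958]
ft_force: [-1.8, 0.5, 7.7]
gripper_width: 42.0
finger_force: 34.8
```

Emit:
send_rows --plan '[[[0,0,-0.05,0,0,0,0.6],[0,0,-0.08,0,0,0,0.6],[0,0,-0.08,0,0,0,0.6],[0,0,-0.03,0,0,0,0.6],[0,0,0,0,0,0,0.6]]]'

```text
t: 4.78
tcp_pos: [520.4, 40.7, 102.3]
ee_rot: [3.141, 0.001, 2.958]
ft_force: [-0.2, 0.4, -1.8]
gripper_width: 41.9
finger_force: 35.7
```

```bash
python3 - <<'E'
from h import *
to((477,-150),43,169.5); print(monitor.observe()['ft_force'])
W=cloud(grab('side')); save(load('side'),'s3.png',(150,120,430,330),2.8)
E
```

```text
tcp [520.4  40.7 102.3] rot [3.141e+00 1.000e-03 2.958e+00] dist 204.3 shift share [ 0.0316 -0.7815  0.2373] turn share -0.0004
[-0.15307203  0.43045021 -1.76306871]
```

View pics/s3.png

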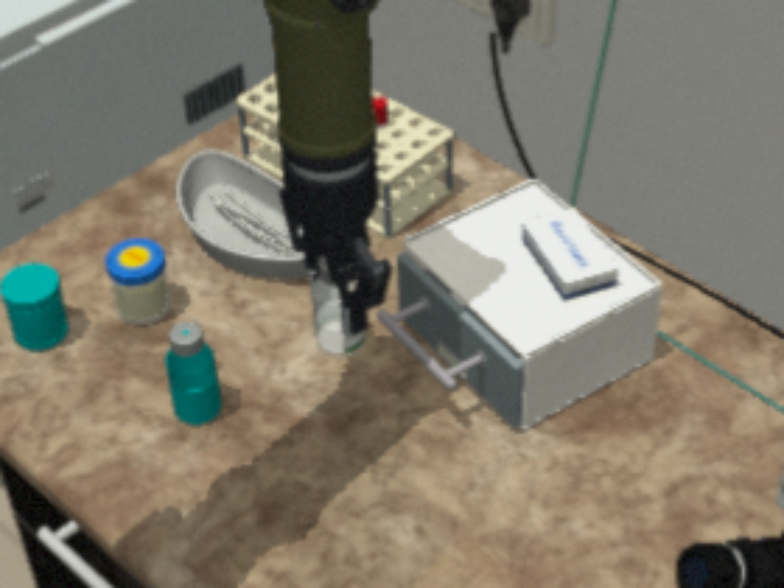

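The vial is lifted upright in the grip (crop (338,335)). I'll carry it to the right.

Emit:
send_rows --plan '[[[0.006,-0.12,0,0,0,0,0.6],[0.006,-0.18,0,0,0,0,0.6],[0.006,-0.18,0,0,0,0,0.6],[0.006,-0.18,0,0,0,0,0.6],[0.006,-0.12,0,0,0,0,0.6],[0,0,0.1,0,0,0,0.6],[0,0,0.08,0,0,0,0.6],[0,0,0,0,0,0,0.6]]]'

```text
t: 5.82
tcp_pos: [475.0, -149.5, 54.9]
ee_rot: [-3.141, -0.005, 2.957]
ft_force: [0.9, 0.6, -0.4]
gripper_width: 41.6
finger_force: 35.8
```

```bash
python3 - <<'E'
from h import *
to((477,-150),43.5,169.5); print(monitor.observe()['ft_force'])
E
```

```text
tcp [ 475.  -149.5   54.9] rot [-3.141 -0.005  2.957] dist 11.6 shift share [-0.0082 -0.0006  0.0455] turn share -0.0005
[ 0.9369093   0.62715256 -0.40547842]
```

Emit:
send_rows --plan '[[[0,0,0.02,0,0,0,0.6],[0,0,0.016,0,0,0,0.6],[0,0,0,0,0,0,0.6],[0,0,0,0,0,0,0.6]]]'

```text
t: 6.32
tcp_pos: [477.4, -149.7, 48.2]
ee_rot: [3.141, 0.001, 2.958]
ft_force: [-0.5, 0.2, -1.9]
gripper_width: 42.3
finger_force: 35.8
```

Emit:
send_rows --plan '[[[0,0,0.014,0,0,0,0.6],[0,0,0.006,0,0,0,0.6],[0,0,0,0,0,0,0.6],[0,0,0,0,0,0,0.6]]]'

```text
t: 6.82
tcp_pos: [477.3, -149.7, 43.4]
ee_rot: [3.141, 0.0, 2.958]
ft_force: [-2.1, 2.0, 4.8]
gripper_width: 41.9
finger_force: 36.3
```

On the table. Release and raise.

Emit:
send_rows --plan '[[[0,0,0,0,0,0,-0.3],[0,0,0,0,0,0,-1],[0,0,0,0,0,0,-1],[0,0,0,0,0,0,-1],[0,0,0,0,0,0,-1],[0,0,-0.08,0,0,0,-1],[0,0,-0.16,0,0,0,-1],[0,0,-0.2,0,0,0,-1]]]'

```text
t: 7.82
tcp_pos: [476.3, -149.6, 153.3]
ee_rot: [-3.141, -0.002, 2.957]
ft_force: [0.8, 0.4, 0.4]
gripper_width: 85.3
finger_force: 0.0
```

```bash
python3 - <<'E'
from h import *
th=np.radians(-10.5);R=np.array([[np.cos(th),-np.sin(th)],[np.sin(th),np.cos(th)]]);c=np.array([685.3,-33.4])
h=c+R@[-125,0]; print('handle',h)
to(h,140,79.5)
W=cloud(grab('side')).reshape(-1,3)
m=(W[:,2]>85)&(W[:,2]<104)&(abs(W[:,0]-477)<40)&(abs(W[:,1]+150)<40); print(m.sum(),np.median(W[m],0),(np.median(W[m],0)[:2]-c)@R)
E
```

```text
handle [562.39313655 -10.62055931]
tcp [ 476.3 -149.6  153.3] rot [-3.141e+00 -2.000e-03  2.957e+00] dist 164.0 shift share [0.6093 0.2373 0.0534] turn share 0.7495
137 [ 472.69361037 -150.00542401   96.55350487] [-187.79662527 -153.39729255]
```

The vial stands upright, with its cap at z≈97 and cabinet y≈-153. Next I turn for the handle.

Emit:
send_rows --plan '[[[0,0,-0.06,0,0,0.0833,-1],[0,0,0,0,0,0.0833,-1],[0,0,0,0,0,0.0833,-1],[0,0,0,0,0,0.0833,-1],[0,0,0,0,0,0.0833,-1],[0,0,0,0,0,0.0833,-1],[0,0,0,0,0,0.0833,-1],[0,0,0,0,0,0.0833,-1]]]'

```text
t: 8.88
tcp_pos: [477.2, -149.8, 167.8]
ee_rot: [3.141, -0.0, 1.556]
ft_force: [0.5, 0.2, -0.2]
gripper_width: 85.6
finger_force: 0.0
```

Emit:
send_rows --plan '[[[0,0,0,0,0,0.0833,-1],[0.15,0.06,0,0,0,0,-1],[0.2,0.08,0,0,0,0,-1],[0.2,0.08,0,0,0,0,-1],[0.06,0.018,0,0,0,0,-1],[0,0,0,0,0,0,-1],[0,0,0,0,0,0,-1]]]'

```text
t: 9.75
tcp_pos: [562.8, -12.9, 167.9]
ee_rot: [-3.141, 0.001, 1.385]
ft_force: [0.2, -0.8, 0.7]
gripper_width: 85.4
finger_force: 0.0
```

```bash
python3 - <<'E'
from h import *
to([562.4,-10.6],52,79.5); print(monitor.observe()['joints'].round(2))
W=cloud(grab('side'))[...,:].reshape(-1,3)
th=np.radians(-10.5);R=np.array([[np.cos(th),-np.sin(th)],[np.sin(th),np.cos(th)]]);c=np.array([685.3,-33.4])
l=(W[:,:2]-c)@R
m=(abs(W[:,2]-61)<8)&(abs(l[:,1])<30)&(l[:,0]<-105)&(l[:,0]>-145);print(m.sum(),np.percentile(l[m][:,0],[10,50,90]))
E
```

```text
tcp [562.8 -12.9 167.9] rot [-3.141e+00  1.000e-03  1.385e+00] dist 115.9 shift share [ 0.0087 -0.0031  0.4637] turn share -0.0014
[-0.6   0.21  0.65  1.79 -0.14  1.19 -0.09]
82 [-132.66697337 -129.65359883 -124.86643198]
```

Emit:
send_rows --plan '[[[0.008,-0.006,0,0,0,0,0.3],[0,0,0,0,0,0,0.3],[0,0,0,0,0,0,0.3],[0,0,0,0,0,0,0.3],[0,0,0,0,0,0,0.3]]]' --force 40

```text
t: 10.42
tcp_pos: [562.4, -8.4, 168.0]
ee_rot: [3.142, -0.0, 1.387]
ft_force: [-0.1, -0.2, -0.5]
gripper_width: 30.4
finger_force: 0.0
```

Emit:
send_rows --plan '[[[0,0,0.15,0,0,0,0.3],[0,0,0.15,0,0,0,0.3],[0,0,0.09,0,0,0,0.3],[0,0,0,0,0,0,0.3],[0,0,0,0,0,0,0.3]]]'

```text
t: 11.05
tcp_pos: [563.2, -8.5, 71.4]
ee_rot: [3.14, -0.0, 1.387]
ft_force: [0.7, -0.6, 0.9]
gripper_width: 29.7
finger_force: 0.0
```

Emit:
send_rows --plan '[[[0,0,0.04,0,0,0,0.3],[0,0,0.03,0,0,0,0.3],[0,0,0,0,0,0,0.3],[0,0,0,0,0,0,0.3]]]'

```text
t: 11.55
tcp_pos: [562.3, -8.4, 52.9]
ee_rot: [-3.141, 0.0, 1.387]
ft_force: [-0.5, -0.2, -0.1]
gripper_width: 29.8
finger_force: 0.0
```

Emit:
send_rows --plan '[[[0,0,0,0,0,0,1],[0,0,0,0,0,0,1],[0,0,0,0,0,0,1],[0,0,0,0,0,0,1]]]'

```text
t: 12.05
tcp_pos: [561.1, -8.2, 53.0]
ee_rot: [-3.139, -0.0, 1.387]
ft_force: [-4.8, 0.3, 6.1]
gripper_width: 8.5
finger_force: 39.1
```

Emit:
send_rows --plan '[[[0,-0.03,0,0,0,0,1],[0,-0.07,0,0,0,0,1],[0,-0.08,0,0,0,0,1],[0,-0.08,0,0,0,0,1],[0,-0.08,0,0,0,0,1],[0,-0.07,0,0,0,0,1],[0,-0.03,0,0,0,0,1],[0,0,0,0,0,0,1]]]'

```text
t: 13.05
tcp_pos: [453.5, 11.3, 53.0]
ee_rot: [-3.141, 0.0, 1.387]
ft_force: [-1.6, -2.7, 1.8]
gripper_width: 8.4
finger_force: 40.4
```

Emit:
send_rows --plan '[[[0,0,0,0,0,0,0.3],[0,0,0,0,0,0,0.3],[0,0,0,0,0,0,0.3],[0,0,0,0,0,0,0.3],[0,0,-0.15,0,0,0,0.3],[0,0,-0.2,0,0,0,0.3],[0,0,-0.2,0,0,0,0.3],[0,0,0,0,0,0,0.3]]]'

```text
t: 14.05
tcp_pos: [457.1, 12.1, 194.4]
ee_rot: [3.134, -0.004, 1.387]
ft_force: [-0.1, 0.0, -0.9]
gripper_width: 29.9
finger_force: 0.0
```

Emit:
send_rows --plan '[[[0,0,0,0,0,-0.0833,-1],[0,0,0,0,0,-0.0833,-1],[0,0,0,0,0,-0.0833,-1],[0,0,0,0,0,-0.0833,-1],[0,0,0,0,0,-0.0833,-1],[0,0,0,0,0,-0.0833,-1],[0,0,0,0,0,-0.0833,-1],[0,0,0,0,0,-0.0833,-1]]]'

```text
t: 15.05
tcp_pos: [453.6, 11.6, 189.4]
ee_rot: [-3.141, -0.001, 2.789]
ft_force: [-0.5, 0.2, 0.0]
gripper_width: 85.7
finger_force: 0.0
```

```bash
python3 - <<'E'
from h import *
to((463,256),180,169.5)
E
```

```text
tcp [453.6  11.6 189.4] rot [-3.141e+00 -1.000e-03  2.789e+00] dist 244.8 shift share [0.1413 0.9682 0.0375] turn share -0.081
```

Emit:
send_rows --plan '[[[0,0,0,0,0,-0.081,-1],[0.02,0.15,0,0,0,0,-1],[0.03,0.2,0,0,0,0,-1],[0.03,0.22,0,0,0,0,-1],[0.03,0.22,0,0,0,0,-1],[0.03,0.178,0,0,0,0,-1],[0,0,0,0,0,0,-1],[0,0,0,0,0,0,-1]]]'

```text
t: 16.05
tcp_pos: [465.0, 254.9, 189.4]
ee_rot: [-3.139, -0.001, 2.952]
ft_force: [-0.3, -1.3, -0.6]
gripper_width: 85.1
finger_force: 0.0
```

```bash
python3 - <<'E'
from h import *
to((463,256),46,169.5)
c=grab('top'); W=cloud(c)
th=np.radians(-10.5);R=np.array([[np.cos(th),-np.sin(th)],[np.sin(th),np.cos(th)]]);cc=np.array([685.3,-33.4])
Q=W[205:300,262:360].reshape(-1,3); l=(Q[:,:2]-cc)@R
m=(abs(Q[:,2]-82)<6)&(abs(l[:,1])<80)&(l[:,0]<-150)&(l[:,0]>-230);print('panel top',m.sum(),np.percentile(l[m][:,0],[10,50,90]))
for k in range(-105,-80,1): pass
m=(abs(Q[:,2]-62)<9)&(abs(l[:,1])<46)&(l[:,0]<-215)&(l[:,0]>-260);print('bar',m.sum(),np.percentile(l[m][:,0],[10,50,90]))
# front panel lateral extent
m=(Q[:,2]>70)&(Q[:,2]<92)&(l[:,0]<-180)&(l[:,0]>-205)&(abs(l[:,1])<110);print('panel y',np.percentile(l[m][:,1],[1,99]))
# dividers
m=(abs(Q[:,2]-43)<5)&(l[:,0]<-130)&(l[:,0]>-175)&(abs(l[:,1])<60);print('div y',m.sum(),np.histogram(l[m][:,1],bins=np.arange(-60,61,6)))
save(c,'t2.png',(180,180,370,320),4)
E
```

```text
tcp [465.  254.9 189.4] rot [-3.139e+00 -1.000e-03  2.952e+00] dist 143.4 shift share [0.0089 0.0029 0.5735] turn share -0.0029
panel top 189 [-193.78664786 -189.24243783 -184.9609311 ]
bar 153 [-237.66812682 -233.03450154 -221.40775957]
panel y [-86.69765796  86.30166822]
div y 51 (array([ 0,  0,  0,  0, 16,  0,  0,  0,  0,  0,  0,  0,  0,  0,  0, 17,  0,
        1,  7, 10]), array([-60, -54, -48, -42, -36, -30, -24, -18, -12,  -6,   0,   6,  12,
        18,  24,  30,  36,  42,  48,  54,  60]))
```

View pics/t2.png

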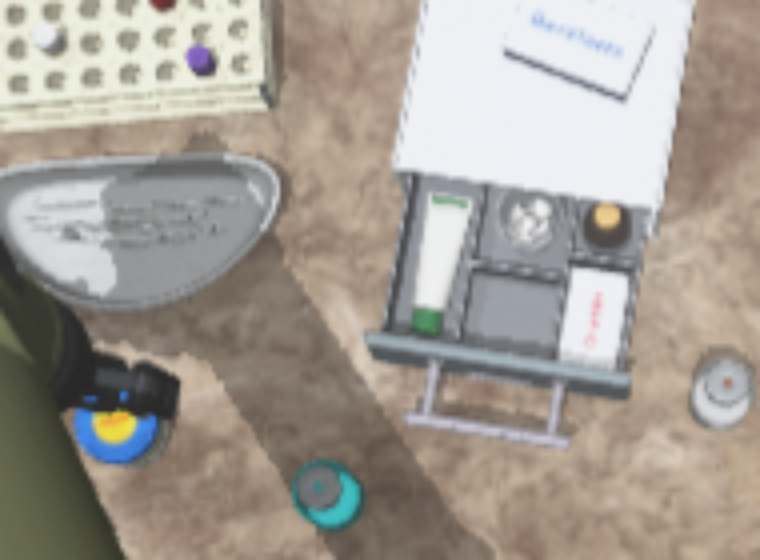

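The drawer is open by about 109 mm, with the empty cell at crop (513,308). A carton (598,315) lies right of it and a tube on the left. The vial stands clear at (722,390). I'll take the jar and check the carton's height.

Emit:
send_rows --plan '[[[0.007,0.003,0,0,0,0,-1],[0,0,0.15,0,0,0,-1],[0,0,0.2,0,0,0,-1],[0,0,0.15,0,0,0,-1],[0,0,0.07,0,0,0,-1],[0,0,0,0,0,0,-1],[0,0,0,0,0,0,-1]]]'

```text
t: 16.98
tcp_pos: [465.0, 257.6, 49.6]
ee_rot: [3.139, 0.002, 2.952]
ft_force: [-0.8, 0.9, -0.4]
gripper_width: 85.6
finger_force: 0.0
```

```bash
python3 - <<'E'
from h import *
to((463,256),46,169.5)
W=cloud(load('top'))
def P(u,v): 
    a=W[180+v//4-3:180+v//4+4,180+u//4-3:180+u//4+4].reshape(-1,3); return np.nanmedian(a,0).round(1)
for n,u,v in(('carton',598,310),('cell',513,308),('tube',440,260),('tubecap',428,318),('cup',525,222),('amber',606,212)): print(n,P(u,v))
c=load('top');Q=W.reshape(-1,3);th=np.radians(-10.5);R=np.array([[np.cos(th),-np.sin(th)],[np.sin(th),np.cos(th)]]);cc=np.array([685.3,-33.4]);l=(Q[:,:2]-cc)@R
m=(abs(l[:,1]+62)<18)&(l[:,0]>-180)&(l[:,0]<-125);print(np.nanpercentile(Q[m][:,2],[5,50,95]))
m=(abs(Q[:,2]-43)<4)&(l[:,0]<-105)&(l[:,0]>-128)&(abs(l[:,1])<27);print('rear div x',m.sum(),np.percentile(l[m][:,0],[10,50,90]) if m.sum() else 0)
print('cell',cc+R@[-153,0])
E
```

```text
tcp [465.  257.6  49.6] rot [3.139e+00 2.000e-03 2.952e+00] dist 4.4 shift share [ 0.0065 -0.0076  0.0143] turn share -0.0028
carton [539.4 -66.4  31.2]
cell [543.6  -8.3  12.5]
tube [575.3  40.3  30.3]
tubecap [535.4  48.5  34.1]
cup [598.5 -18.3  47.4]
amber [596.3 -72.5  79. ]
[14.14854955 29.65947661 34.43606489]
rear div x 21 [-122.05696939 -120.4486428  -118.55215264]
cell [534.86199914  -5.5179646 ]
```

Emit:
send_rows --plan '[[[0.006,-0.005,0.012,0,0,0,-1],[0,0,0,0,0,0,-0.3],[0,0,0,0,0,0,0.6],[0,0,0,0,0,0,0.6],[0,0,0,0,0,0,0.6],[0,0,0,0,0,0,0.6],[0,0,0,0,0,0,0.6]]]' --force 40

```text
t: 17.85
tcp_pos: [462.2, 256.3, 45.7]
ee_rot: [3.141, 0.0, 2.953]
ft_force: [-1.6, 0.1, 6.2]
gripper_width: 52.7
finger_force: 41.6
```

Emit:
send_rows --plan '[[[0,0,-0.04,0,0,0,0.6],[0,0,-0.1,0,0,0,0.6],[0,0,-0.16,0,0,0,0.6],[0,0,-0.18,0,0,0,0.6],[0,0,-0.1,0,0,0,0.6],[0,0,0,0,0,0,0.6],[0,0,0,0,0,0,0.6]]]'

```text
t: 18.73
tcp_pos: [461.1, 255.6, 188.6]
ee_rot: [-3.14, -0.001, 2.953]
ft_force: [-0.2, 0.6, -1.8]
gripper_width: 52.5
finger_force: 42.7
```

```bash
python3 - <<'E'
from h import *
to((534.9,-5.5),57.5,169.5)
c=grab('side'); save(c,'s4.png',(130,80,330,280),2.8)
E
```

```text
tcp [461.1 255.6 188.6] rot [-3.140e+00 -1.000e-03  2.953e+00] dist 301.3 shift share [-0.4804 -0.9731  0.5242] turn share -0.0027
```

View pics/s4.png

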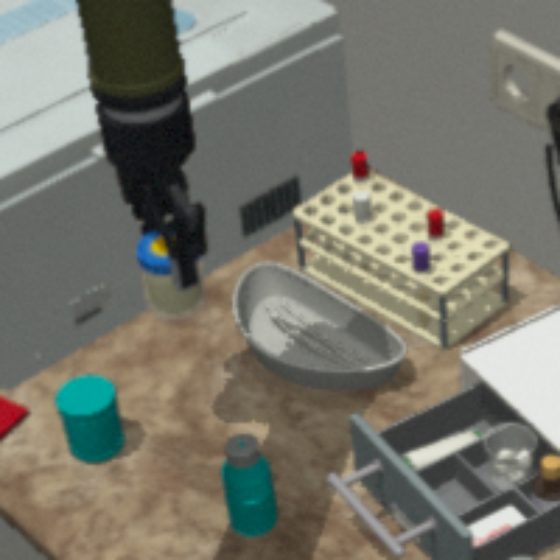

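The jar hangs upright in the grip (crop (170,275)). Carry it over the cell.

Emit:
send_rows --plan '[[[-0.048,-0.097,0,0,0,-0.002,0.6],[-0.096,-0.194,0,0,0,0,0.6],[-0.096,-0.194,0,0,0,0,0.6],[-0.096,-0.194,0,0,0,0,0.6],[-0.096,-0.194,0,0,0,0,0.6],[-0.048,-0.097,0,0,0,0,0.6],[0,0,0,0,0,0,0.6],[0,0,0,0,0,0,0.6]]]'

```text
t: 19.77
tcp_pos: [534.5, -3.4, 188.8]
ee_rot: [-3.141, -0.002, 2.958]
ft_force: [-0.1, 1.5, -2.4]
gripper_width: 52.8
finger_force: 42.7
```

```bash
python3 - <<'E'
from h import *
to((534.1,-5.2),57.5,169.5)
W=cloud(grab('side'))
th=np.radians(-10.5);R=np.array([[np.cos(th),-np.sin(th)],[np.sin(th),np.cos(th)]]);cc=np.array([685.3,-33.4])
Q=W.reshape(-1,3);l=(Q[:,:2]-cc)@R
m=(Q[:,2]>142)&(Q[:,2]<185)&(abs(l[:,1])<26)&(l[:,0]<-115)&(l[:,0]>-200);print('jar front x',m.sum(),np.percentile(l[m],[2,50,98],0).round(1).tolist(),Q[m][:,2].min())
E
```

```text
tcp [534.5  -3.4 188.8] rot [-3.141e+00 -2.000e-03  2.958e+00] dist 131.3 shift share [ 4.000e-04 -7.500e-03  5.251e-01] turn share -0.0003
jar front x 253 [[-182.0, -24.1], [-171.6, -16.4], [-141.1, 11.5]] 145.14088361228664
```

Emit:
send_rows --plan '[[[0,-0.006,0,0,0,0,0.6],[0,0,0.1,0,0,0,0.6],[0,0,0.14,0,0,0,0.6],[0,0,0.1,0,0,0,0.6],[0,0,0,0,0,0,0.6],[0,0,0,0,0,0,0.6]]]'

```text
t: 20.58
tcp_pos: [535.8, -5.5, 106.0]
ee_rot: [3.141, 0.001, 2.958]
ft_force: [0.3, -1.1, -2.1]
gripper_width: 52.8
finger_force: 42.8
```

Emit:
send_rows --plan '[[[0,0,0.05,0,0,0,0.6],[0,0,0.05,0,0,0,0.6],[0,0,0.04,0,0,0,0.6],[0,0,0.02,0,0,0,0.6],[0,0,0,0,0,0,0.6],[0,0,0,0,0,0,0.6]]]'

```text
t: 21.32
tcp_pos: [535.4, -6.0, 65.3]
ee_rot: [3.141, 0.001, 2.957]
ft_force: [-0.8, 0.6, -2.6]
gripper_width: 52.8
finger_force: 42.8
```

Emit:
send_rows --plan '[[[0,0,0.02,0,0,0,0.6],[0,0,0.01,0,0,0,0.6],[0,0,0.004,0,0,0,0.6],[0,0,0,0,0,0,0.6],[0,0,0,0,0,0,0.6]]]'

```text
t: 21.95
tcp_pos: [535.2, -5.9, 56.7]
ee_rot: [3.141, 0.0, 2.957]
ft_force: [-0.9, 0.8, 2.1]
gripper_width: 53.0
finger_force: 43.1
```

Seated. Release and raise.

Emit:
send_rows --plan '[[[0,0,0,0,0,0,0],[0,0,0,0,0,0,-0.6],[0,0,0,0,0,0,-1],[0,0,0,0,0,0,-1],[0,0,-0.06,0,0,0,-1],[0,0,-0.15,0,0,0,-1],[0,0,-0.2,0,0,0,-1],[0,0,0,0,0,0,1]]]'

```text
t: 22.95
tcp_pos: [538.2, -6.1, 164.0]
ee_rot: [3.138, 0.008, 2.957]
ft_force: [0.2, -0.4, -0.1]
gripper_width: 69.9
finger_force: 0.0
```

```bash
python3 - <<'E'
from h import *
th=np.radians(-10.5);R=np.array([[np.cos(th),-np.sin(th)],[np.sin(th),np.cos(th)]]);cc=np.array([685.3,-33.4])
to(cc+R@[-275,0],170,79.5)
W=cloud(grab('side')); Q=W.reshape(-1,3);l=(Q[:,:2]-cc)@R
m=(Q[:,2]>70)&(Q[:,2]<85)&(abs(l[:,1])<40)&(l[:,0]<-118)&(l[:,0]>-182);P=l[m].astype(np.float32)
print('jar lid cab',m.sum(),cv2.minEnclosingCircle(P),np.median(Q[m][:,2]))
save(load('side'),'s5.png',(200,130,430,300),3.2)
E
```

```text
tcp [538.2  -6.1 164. ] rot [3.138 0.008 2.957] dist 125.6 shift share [-1.000e-04 -5.017e-01 -2.420e-02] turn share 0.7491
jar lid cab 329 ((-153.75558471679688, 0.7191543579101562), 31.354703903198242) 76.27182807697102
```

View pics/s5.png

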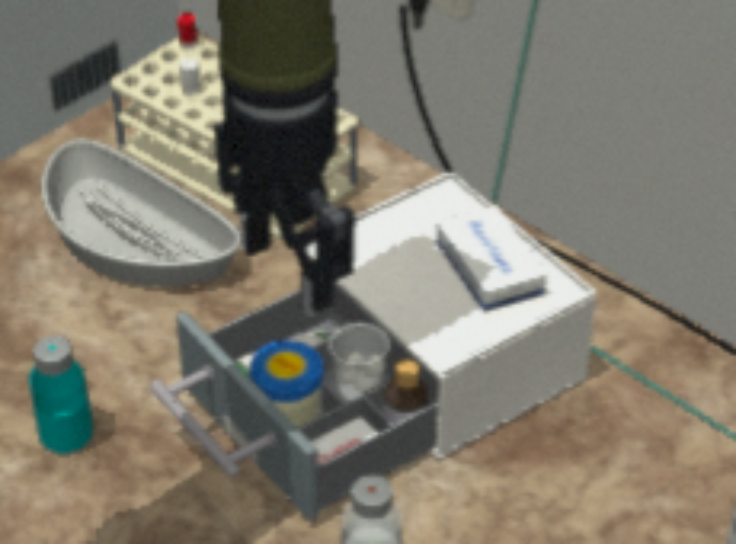

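The jar stands centred in its cell (crop (288,380)), with its lid at z≈76 and cabinet (-153,1). Nothing else in the drawer has moved. I'll turn to regrip the handle.

Emit:
send_rows --plan '[[[0,0,-0.04,0,0,0.0833,0.3],[0,0,0,0,0,0.0833,0.3],[0,0,0,0,0,0.0833,0.3],[0,0,0,0,0,0.0833,0.3],[0,0,0,0,0,0.0833,0.3],[0,0,0,0,0,0.0833,0.3],[0,0,0,0,0,0.0833,0.3],[0,0,0,0,0,0.0833,0.3]]]' --force 40

```text
t: 24.0
tcp_pos: [534.2, -6.0, 168.1]
ee_rot: [-3.14, 0.0, 1.555]
ft_force: [0.2, 0.3, 0.5]
gripper_width: 30.1
finger_force: 0.0
```

Emit:
send_rows --plan '[[[0,0,0,0,0,0.083,0.3],[0,-0.1,0,0,0,0,0.3],[0,-0.14,0,0,0,0,0.3],[0,-0.09,0,0,0,0,0.3],[0,0,0,0,0,0,0.3],[0,0,0,0,0,0,0.3]]]'

```text
t: 24.75
tcp_pos: [454.5, 9.1, 168.9]
ee_rot: [3.141, -0.0, 1.387]
ft_force: [1.5, -0.0, -0.9]
gripper_width: 29.8
finger_force: 0.0
```

```bash
python3 - <<'E'
from h import *
to((454.5,11),53,79.5)
E
```

```text
tcp [454.5   9.1 168.9] rot [ 3.141 -0.     1.387] dist 116.0 shift share [ 0.0076 -0.0013  0.4638] turn share -0.0001
```

Emit:
send_rows --plan '[[[0.006,-0.002,0.15,0,0,0,0.3],[0,0,0.15,0,0,0,0.3],[0,0,0.07,0,0,0,0.3],[0,0,0.06,0,0,0,0.3],[0,0,0.03,0,0,0,0.3],[0,0,0,0,0,0,0.3],[0,0,0,0,0,0,0.3]]]'

```text
t: 25.62
tcp_pos: [454.4, 10.6, 54.5]
ee_rot: [3.141, -0.0, 1.387]
ft_force: [-0.7, 0.5, -0.4]
gripper_width: 30.0
finger_force: 0.0
```

Emit:
send_rows --plan '[[[0,0,0,0,0,0,1],[0,0,0,0,0,0,1],[0,0,0,0,0,0,1],[0,0,0,0,0,0,1]]]'

```text
t: 26.12
tcp_pos: [454.2, 10.9, 54.6]
ee_rot: [3.141, -0.001, 1.388]
ft_force: [-1.1, 0.1, 6.1]
gripper_width: 8.7
finger_force: 39.3
```

Emit:
send_rows --plan '[[[0,0.03,0,0,0,0,1],[0,0.06,0,0,0,0,1],[0,0.07,0,0,0,0,1],[0,0.07,0,0,0,0,1],[0,0.07,0,0,0,0,1],[0,0.06,0,0,0,0,1],[0,0.04,0,0,0,0,1],[0,0.02,0,0,0,0,1]]]'

```text
t: 27.12
tcp_pos: [557.9, -7.8, 54.6]
ee_rot: [3.141, -0.001, 1.388]
ft_force: [-2.3, 1.7, 7.4]
gripper_width: 8.3
finger_force: 39.9
```

Emit:
send_rows --plan '[[[0,0.01,0,0,0,0,1],[0,0.008,0,0,0,0,1],[0,0,0,0,0,0,1],[0,0,0,0,0,0,1]]]'

```text
t: 27.62
tcp_pos: [561.1, -8.4, 54.6]
ee_rot: [-3.14, -0.001, 1.388]
ft_force: [-3.5, 1.3, 8.4]
gripper_width: 8.4
finger_force: 40.0
```

Emit:
send_rows --plan '[[[0,0.006,0,0,0,0,1],[0,0.004,0,0,0,0,1],[0,0,0,0,0,0,1]]]'

```text
t: 28.0
tcp_pos: [561.1, -8.4, 54.5]
ee_rot: [-3.135, -0.002, 1.388]
ft_force: [-9.0, 2.3, 15.8]
gripper_width: 8.3
finger_force: 40.8
```

Hard stop reached: the drawer is shut. Release and rise.

Emit:
send_rows --plan '[[[0,-0.006,0,0,0,0,0.3],[0,0,0,0,0,0,0.3],[0,0,0,0,0,0,0.3],[0,0,0,0,0,0,0.3],[0,0,-0.1,0,0,0,0.3],[0,0,-0.2,0,0,0,0.3],[0,0,-0.2,0,0,0,0.3],[0,0,-0.1,0,0,0,0.3]]]'

```text
t: 29.0
tcp_pos: [563.5, -9.8, 206.8]
ee_rot: [3.138, -0.001, 1.387]
ft_force: [0.2, 0.5, 0.5]
gripper_width: 29.8
finger_force: 0.0
```

```bash
python3 - <<'E'
from h import *
th=np.radians(-10.5);R=np.array([[np.cos(th),-np.sin(th)],[np.sin(th),np.cos(th)]]);cc=np.array([685.3,-33.4])
s=monitor.observe(); print(s['tcp_pos'],s['ft_force'])
Q=cloud(grab('side')).reshape(-1,3);l=(Q[:,:2]-cc)@R
m=(abs(Q[:,2]-70)<10)&(abs(l[:,1])<85)&(l[:,0]<-75)&(l[:,0]>-100); print('front x (was -88.04)',np.median(l[m][:,0]))
m=(abs(Q[:,2]-61)<9)&(abs(l[:,1])<48)&(l[:,0]<-108)&(l[:,0]>-142); print('bar (was -128.7)',np.median(l[m][:,0]))
save(load('side'),'s6.png',(200,80,430,320),2.5)
E
```

```text
[563.54597345  -9.82815442 206.78608185] [0.16435673 0.47794933 0.50802132]
front x (was -88.04) -87.75381915064492
bar (was -128.7) -128.21994354299088
```

View pics/s6.png

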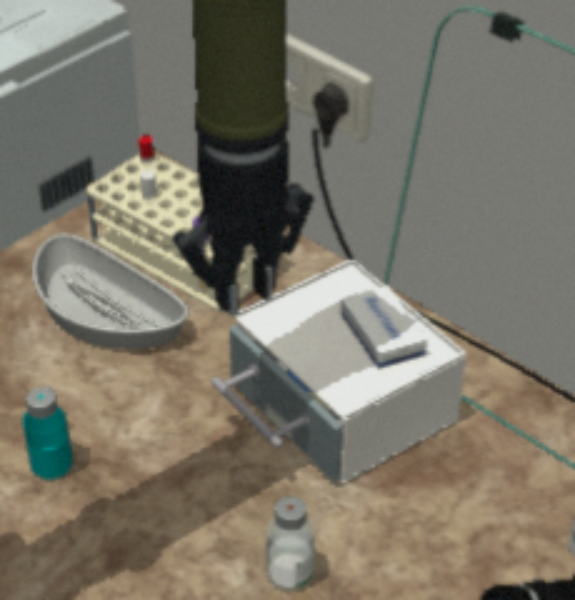

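The drawer is shut (front and bar read as at the start), the vial stands clear at crop (290,545), and the arm is free at z≈207.

```bash
python3 -c "
from rig import ctrl; print(ctrl.finish_job())"
```

```text
the job is handed in; nothing more can be done
None
```

I handed the job in at about 29 s: the vial stands upright to the right of the drawer's path, the jar is upright in its compartment and the drawer is shut. My last measurements agreed with this, but the hand-in returned no verdict.

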